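# Release a spent air-dryer cartridge from its quick coupler

## Robot

A 6-joint arm with a two-finger parallel gripper is mounted at the origin on a cart in front of the work surface, level with it; the furniture and walls round the work are solid. World frame = base frame: x ahead of the robot, y to its left, z up, the work surface at z = 0. Lengths are in mm, angles in rad, forces in N, time in s.
With the tool pointing down it reaches from about 400 to 925 mm from the base axis. Payload 12.5 kg.
Tool frame: the origin (TCP) lies midway between the tips of the shut fingers; the grasp point (between the pads) lies 19 mm behind it; z points along the fingers, y is the line along which they close (so a half turn about z gives the same grasp; the last joint's range is limited). The gripper opens to 95 mm and grips with 3 to 60 N. Pads are 20 mm wide; open, the fingers measure 119 mm over their backs; the gripper's body (75 mm by 180 mm) begins 59 mm behind the grasp point.
Start: joints at [1.227, 0.491, 1.559, -0, 1.092, -0.106], TCP at [147.21, 607.434, 214.661] pointing down, gripper open.
Joint ranges: [-3.1, 3.1], [-0.84, 2.19], [0.05, 2.79], [-1.13, 4.28], [0.06, 2.93], [-2.69, 2.69]. Speed limits (rad/s): [2.22, 2.22, 2.79, 3.14, 3.14, 3.14].

## Interface

Orientations are given as [roll, pitch, yaw] about the fixed x, y, z axes, in that order (R = Rz(yaw) Ry(pitch) Rx(roll)).
In Python, from cell import env gives the robot as it stands.
- The arm moves only by the tool arm_command, never from a script. Its argument "targets" is a list of rows, each a list of 5 numbers: the shift along the tool's x, y, z in mm, then the turn about the tool's z in degrees, then the opening, from 0 (shut) to 1 (fully open). In form: [[tx, ty, tz, roll, fingers], ...]. A call has 1 to 5 rows; each row is the pose to reach, as a shift and turn from the pose commanded when the call began, along the tool's axes at that moment; what a row does not reach only later rows make up. A row lasts 1/10 s, in which the tool goes at most 50 mm and 8.59 degrees, less where a joint would pass 70% of its speed; a pose out of reach is approached as far as the arm can. A call with a gripper value outside its range is refused whole. The fingers move at their own pace and stop on an object; the grip force is fixed at half the most. Time passes only in rows, so rows that repeat a pose let the fingers close. It gives the time, the measured TCP pose, the force, the opening and the grip force at its end, in the units of the state.
- env.state(): the state, without advancing time (a new reading comes with each control period).
- env.read_camera(name): name is "scene" or "top" or "wrist"; returns a dict with "frame" (420x560x3 uint8, red, green, blue), "vertical_fov" (degrees; the focal length in pixels is half the picture's height over the tangent of half this angle, whatever the lens; pixels are square), "cx", "cy" (the principal point, pixels), "k1" (the pictures are not rectified: a ray, as slopes to the right and down, at radius r is drawn at 1 + k1 r^2 times it, then the intrinsics apply), "world_from_camera" (4x4, takes a point from camera to world coordinates); the wrist camera has in their place "hand_eye" (4x4, takes a point from camera to tool coordinates, whose origin is the TCP and whose axes are the flange's). Camera axes: x right, y down, z forward; pixel columns grow to the right and rows downward; lengths in mm; the calibration is good to about 2 mm. A picture is of the moment at which its call begins: read the wrist's pose just before it. There is no depth.
- env.job_done(): hands the job in; it is judged then, once.
The state is a dict: "t": time; "joints": joint angles; "qvel": joint speeds; "tau": joint torques, N m; "eef_pos": TCP position; "tcp_rot": TCP orientation; "ft_force": force on the tool from outside, world axes, zero at the start; "moment": the same for the moment, N m; "opening": opening from 0.0 (shut) to 1.0 (fully open); "grip_force": force on a finger pad.
Only numpy, scipy, OpenCV 4.12 (cv2) and the standard library are available. Lean on these libraries where they do the work, as an engineer would, in place of code of your own. Each camera call takes 0.05 s, during which the arm holds its last target. There are 200 camera calls.

## Task

The green dryer cartridge plugged into the bench air outlet is spent. Pull back the coupler's spring sleeve until the cartridge pops loose, let the sleeve snap fully forward again, then draw the cartridge straight out and lay it down (do not drop it) at the upper end of the sloped return track, so that it rolls down and rests against the old cartridge already there. Leave the other things on the bench undisturbed.

Things in the scene. Friction and masses are not known exactly. Their poses are not given: they have to be found in the camera images.
- air_station: Fixed bench air station: grey base plate 10 mm thick, back plate 452 mm tall. Origin on the bench straight below the resting sleeve's middle; x toward the back plate (front face x=82 mm, y -29 to 87), y along the level coupler axis from cartridge to outlet block, z up. Axis 190 mm above the bench. Aluminium outlet block: y 42 to 82, x -8 to 82 mm, 60 mm tall about the axis.
- regulator_low (a point): Lower front edge of the white pressure regulator that overhangs the space behind the sleeve, 382 mm up. Regulator: y -25 to 31, x 36 to 82 mm of the station, up to 488 mm; its gauge (38 mm across, 430 mm up) reaches out to x = 15. A gripper coming straight down on the sleeve would strike it: come from the robot's side, tool tilted 25 to 35 degrees from vertical.
- cradle_mid (a point): Point on the coupler axis midway between the two saddles (V rests at y = -42 and -112 mm of the station) that carry the cartridge, plugged in or loose. Each is 10 mm long and 48 mm wide, its tops 10 mm below the axis; between them it is free for 75 mm below the axis. Nothing of the station stands above or behind the cartridge, which may be taken from above or tilted.
- sleeve_mid (a point): Middle of the coupler's steel spring sleeve, on the coupler axis; moves with the sleeve. Knurled tube 38 mm in diameter, 36 mm long (18 mm each way along y), with a rim 42 mm in diameter on the 5 mm next to the cartridge. Axes as the station's. Grip it across its diameter.
- sleeve (a joint): Sleeve travel in m: 0 = fully forward (cartridge locked); pulled back along the station's +y, away from the cartridge, to the stop at 0.010. Its spring resists with 5 N at 0 and 10 N at the stop. Past about 0.0065 the lock opens and an inner spring pushes the cartridge 13 mm out along -y within 0.5 s; hold the sleeve back that long. Let go, it snaps forward.
- dryer_mid (a point): Middle of the spent cartridge, a cylinder 46 mm in diameter, 95 mm long along its y, black ends, dark green beads between them, about 0.18 kg; a brass plug 21 mm in diameter juts 24 mm from its +y end. At (0, -67.5, 190) mm of the station when plugged in, about (0, -81, 190) when popped loose on its saddles, 10 mm of plug still in the bore: draw it 15 mm or more along -y before lifting.
- track: Fixed sloped return track, aluminium tray on legs. Origin mid-floor, 52 mm above the bench; x up the slope (11.5 degrees, rising away from the robot), y across, z square to the floor. Floor 180 mm long; stop 28 mm high at x=-90, lip 6 mm high at x=+90. Rails 8 mm high at y=+-53.5 mm leave the 95 mm body 6 mm each side; the plug passes over a rail. Cartridges lie along y, either way round.
- track_load (a point): Where to lay the cartridge's middle: (45, 0, 23) mm of the track, near its upper end, 23 mm off the floor. Let go there, it rolls down by itself to the old one when the fingers are clear.
- old_dryer_mid (a point): Middle of the old green cartridge, same make, lying against the low stop at (-67, 0, 23) mm of the track. The spent one comes to rest against it, middle at (-21, 0, 23) mm of the track.
- flux_jar: Bystander: open mint green pot, 70 mm in diameter, 100 mm tall; origin under its centre.
- solder_sucker: Bystander: blue desoldering pump lying on the bench, 172 mm long along its y, 21 mm thick; origin under its middle.
- tweezers: Bystander: pale blue tweezers lying on the dark mat, 124 mm long along their y, 9 mm high; origin under their middle.

How it is judged:
By the outcome, as a careful person would: the job done as asked, in the order asked, and still so for the second after the job is handed in, with the robot touching nothing.
It also fails if it takes over 51 s, if anything falls off the work surface, if the arm or the gripper's body presses on something with over 40 N, if the wrist force passes 120 N, or if a joint passes its speed limit or range.

## Working session

There is one attempt and no reset: what is moved stays moved. The work goes in short steps, Python scripts to look and compute and a tool call to move; the robot and the scene stay as the last step left them, time stands still between calls to the robot, and variables do not carry over. Pictures are saved under pics/ and viewed, at most 10 in all, crops included, and the job is handed in when it is done.

Besides the shell and the picture viewer there is one more tool, called after "Request:" as name(argument=value, ...), one argument or row to a line, values as JSON. arm_command: Moves the arm, as the interface text tells. Its arguments: {"type":"object","properties":{"targets":{"type":"array","items":{"type":"array","items":{"type":"number"}}}},"required":["targets"]}

```bash
mkdir -p pics; ls
python3 - <<'E'
from cell import env
import cv2,numpy as np
s=env.state();print(s)
for n in ("scene","top"):
    c=env.read_camera(n);cv2.imwrite(f"pics/{n}0.png",c["frame"][:,:,::-1]);np.save(f"{n}0.npy",c,allow_pickle=True)
    print(n,c["vertical_fov"],c["cx"],c["cy"],c["k1"],np.round(c["world_from_camera"],3).tolist())
E
```

```text
pics
{'t': 0.0, 'joints': array([ 1.22738776e+00,  4.91559034e-01,  1.55946566e+00,  3.75303300e-05,
        1.09167506e+00, -1.05596441e-01]), 'qvel': array([ 5.58406583e-04,  8.22037158e-04,  4.22799272e-05, -6.02986543e-04,
       -7.53760217e-05, -9.57774868e-04]), 'tau': array([ 2.40480033e-03, -6.12640214e+01, -2.58178210e+01,  6.93633920e-02,
        4.82752465e-02, -8.12989288e-05]), 'eef_pos': array([147.11970751, 607.18640723, 214.05648619]), 'tcp_rot': array([-3.14049523e+00, -1.49788446e-04,  2.90376313e+00]), 'ft_force': array([ 0.49391536,  0.27032327, -0.14482002]), 'moment': array([ 0.03244817, -0.01773392, -0.0340162 ]), 'grip_force': 0.0, 'opening': 0.9992397620626152}
scene 46.94718504797325 275.92904875215015 210.22951777058353 -0.09046655921519182 [[0.655, -0.47, 0.592, -259.167], [-0.756, -0.393, 0.524, -772.983], [-0.013, -0.79, -0.612, 1009.981], [0.0, 0.0, 0.0, 1.0]]
top 43.44156143110075 275.3105295963758 212.2034878089021 -0.10657955901550727 [[-0.009, -0.983, 0.185, 217.844], [-1.0, 0.008, -0.005, -107.11], [0.004, -0.185, -0.983, 1591.665], [0.0, 0.0, 0.0, 1.0]]
```

View pics/scene0.png

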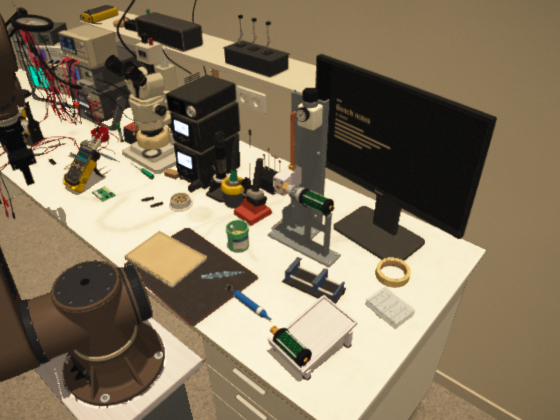

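View pics/top0.png

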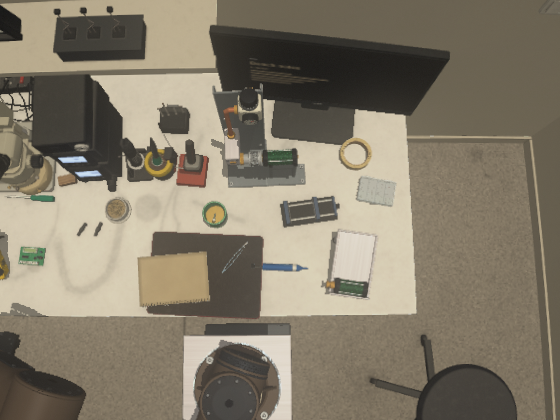

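The scene view shows the cartridge at (317,200), sleeve near (295,190) and track at (313,335). In the top view the cartridge is at (283,157), the sleeve at ~(258,158), the track at (352,263) and the old cartridge at (352,288). I'll enlarge both.

```bash
cat > h.py <<'E'
import numpy as np,cv2
from scipy.spatial.transform import Rotation as Ro
def load(n): return np.load(n,allow_pickle=True).item()
def K(c):
    f=210/np.tan(np.radians(c["vertical_fov"]/2)); return np.array([[f,0,c["cx"]],[0,f,c["cy"]],[0,0,1.]])
def wfc(c,s=None):
    if "world_from_camera" in c: return np.array(c["world_from_camera"])
    T=np.eye(4);T[:3,:3]=Ro.from_euler("xyz",s["tcp_rot"]).as_matrix();T[:3,3]=s["eef_pos"];return T@np.array(c["hand_eye"])
def ray(c,uv,T):
    k=K(c);d=(np.array(uv)-k[:2,2])/k[0,0]
    x=d.copy()
    for _ in range(30): x=d/(1+c["k1"]*(x@x))
    v=T[:3,:3]@np.r_[x,1];return T[:3,3],v/np.linalg.norm(v)
def plane(c,uv,z,T):
    o,v=ray(c,uv,T);return o+v*(z-o[2])/v[2]
def tri(rs):
    A=0;b=0
    for o,v in rs:
        P=np.eye(3)-np.outer(v,v);A=A+P;b=b+P@o
    p=np.linalg.solve(A,b);return p,[round(float(np.linalg.norm((np.eye(3)-np.outer(v,v))@(p-o))),1) for o,v in rs]
def proj(c,p,T):
    q=np.linalg.inv(T)@np.r_[p,1];x=q[:2]/q[2];x=x*(1+c["k1"]*(x@x));return x*K(c)[0,0]+K(c)[:2,2]
E
python3 - <<'E'
from h import *
t=load("top0.npy");s=load("scene0.npy")
im=lambda c:c["frame"][:,:,::-1]
def crop(c,x,y,w,h,k): return cv2.resize(im(c)[y:y+h,x:x+w],None,fx=k,fy=k,interpolation=cv2.INTER_CUBIC)
a=np.hstack([crop(t,210,80,100,120,4),crop(s,260,80,100,150,3.2)[:480]])
b=None
cv2.imwrite("pics/c1.png",a)
b=np.hstack([crop(t,310,220,80,90,5),crop(s,260,290,100,90,4)[:450] if 0 else cv2.resize(im(s)[290:380,260:360],(400,450)) if 0 else crop(s,265,290,80,90,5)])
cv2.imwrite("pics/c2.png",b)
# green bead masks
for n,c in(("top",t),("scene",s)):
    h=cv2.cvtColor(im(c),cv2.COLOR_BGR2HSV);m=cv2.inRange(h,(40,90,20),(90,255,150))
    k,l,st,ce=cv2.connectedComponentsWithStats(m)
    for i in range(1,k):
        if st[i,4]>25: print(n,st[i],ce[i].round(1))
E
```

```text
top [ 31 196  22   5  95] [ 42.  197.9]
scene [ 27  66  17  22 132] [36.  75.6]
scene [ 77 154  10   8  29] [ 81.8 157.2]
scene [141 169  13   9  49] [147.1 173. ]
scene [230 169   7  13  68] [232.8 175.4]
scene [ 97 189  18  12  76] [104.9 194.3]
scene [305 190  22  13 112] [315.3 196. ]
scene [302 197  21  14 130] [311.9 203.2]
scene [227 220  21  32 330] [236.3 232.2]
scene [278 331  26  24 263] [290.1 342.6]
scene [276 341  19  19  52] [284.9 349.8]
```

View pics/c1.png

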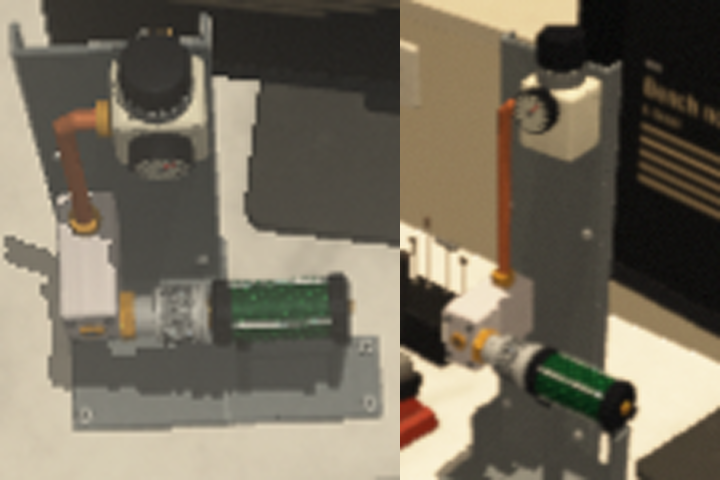

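View pics/c2.png

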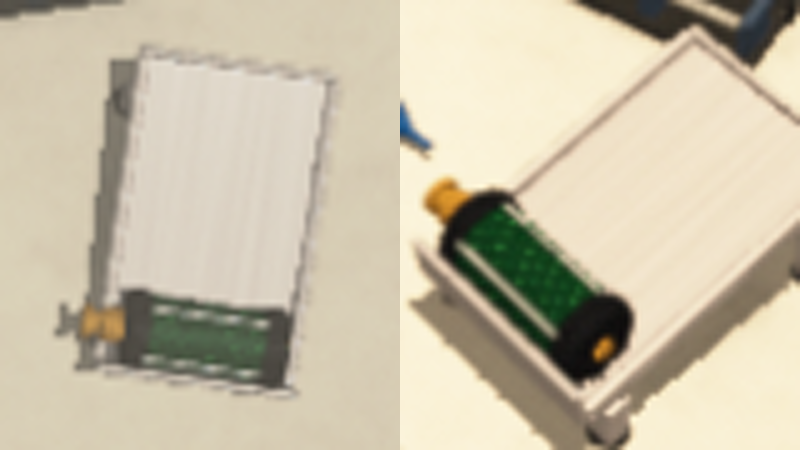

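In c1 the cartridge axis runs from about (209,311) to (350,308) in the top half of the crop, with the sleeve at 157–209. In c2 the old cartridge spans (120,327) to (292,350), and the lip corners are at (147,48) and (332,80).

Run:
```python
from h import *
t=load("top0.npy");s=load("scene0.npy");T=wfc(t);S=wfc(s)
P=lambda u,v,z:plane(t,(u,v),z,T).round(1)
a=P(262.3,157.8,190);b=P(297.4,157.1,190);print("cart ends",a,b,(a+b)/2,np.degrees(np.arctan2(*(a-b)[:2][::-1])))
for p,q in(((280.5,157.3),(313.1,201.5)),): print(tri([ray(t,p,T),ray(s,q,S)]))
o1=P(310+120/5,220+327/5,61);o2=P(310+292/5,220+350/5,61);print("old",o1,o2,(o1+o2)/2,np.degrees(np.arctan2(*(o1-o2)[:2][::-1])))
l=P(339.4,229.6,76);r=P(376.4,236,76);print("lip",l,r,(l+r)/2,np.degrees(np.arctan2(*(l-r)[:2][::-1])))
print("base plate corners",P(210+72/4,80+428/4,10),P(210+382/4,80+413/4,10))
print("backplate top", P(210+12/4,80+52/4,452),P(210+205/4,80+45/4,452))
print("reg/gauge", P(210+160/4,80+178/4,430))
print("jar",P(214,214,90))
```

```text
cart ends [635.2 -80.1 190. ] [ 636.5 -177.2  190. ] [ 635.85 -128.65  190.  ] 90.76704493828824
(array([ 633.81415373, -128.42075949,  190.67331727]), [2.9, 2.9])
old [ 289.6 -283.1   61. ] [ 275.  -382.6   61. ] [ 282.3  -332.85   61.  ] 81.65235037924752
lip [ 450.3 -301.6   76. ] [ 430.4 -409.4   76. ] [ 440.35 -355.5    76.  ] 79.54088165177136
base plate corners [596.2  29.5  10. ] [ 606.1 -209.7   10. ]
backplate top [714.5  28.4 452. ] [717.6 -83.3 452. ]
reg/gauge [644.5 -56.5 430. ]
jar [497.   62.6  90. ]
```

Request:
arm_command(
  targets=[
    [-493,-536,-330,0,1],
    [-493,-536,-330,0,1],
    [-493,-536,-330,0,1],
    [-493,-536,-330,0,1],
    [-493,-536,-330,0,1],
  ],
)

```text
t: 0.6
eef_pos: [257.9, 406.5, 318.4]
tcp_rot: [-3.141, -0.0, 2.904]
ft_force: [1.4, 0.3, -0.5]
opening: 1.0
grip_force: 0.0
```

Request:
arm_command(
  targets=[
    [-335,-367,-227,0,1],
    [-335,-367,-227,0,1],
    [-335,-367,-227,0,1],
    [-335,-367,-227,0,1],
    [-335,-367,-227,0,1],
  ],
)

```text
t: 1.1
eef_pos: [367.2, 207.1, 422.6]
tcp_rot: [3.141, 0.0, 2.904]
ft_force: [0.4, 2.0, -0.3]
opening: 1.002
grip_force: 0.0
```

Request:
arm_command(
  targets=[
    [-165,-200,-120,8,1],
    [-165,-200,-120,16,1],
    [-165,-200,-120,24,1],
    [-165,-200,-120,32,1],
    [-165,-200,-120,40,1],
  ],
)

```text
t: 1.6
eef_pos: [466.3, 2.9, 527.5]
tcp_rot: [3.141, -0.0, 2.2]
ft_force: [1.0, 0.6, 0.0]
opening: 1.002
grip_force: 0.0
```

Request:
arm_command(
  targets=[
    [0,0,-200,8,1],
    [0,0,-200,16,1],
    [0,0,-200,24,1],
    [0,0,-200,30,1],
    [0,0,-200,35,1],
  ],
)

```text
t: 2.1
eef_pos: [465.4, 4.8, 731.9]
tcp_rot: [3.132, 0.001, 1.59]
ft_force: [0.3, 0.0, -0.3]
opening: 1.003
grip_force: 0.0
```

Request:
arm_command(
  targets=[
    [0,0,-250,0,1],
    [0,0,-250,0,1],
    [0,0,-250,0,1],
    [0,0,-250,0,1],
    [0,0,-250,0,1],
  ],
)

```text
t: 2.6
eef_pos: [324.8, 2.7, 859.5]
tcp_rot: [-3.01, -0.037, 1.593]
ft_force: [-2.4, -0.7, 2.4]
opening: 1.0
grip_force: 0.0
```

Run:
```python
from cell import env
s=env.state();print(s["joints"].round(3),s["eef_pos"],s["tcp_rot"])
```

```text
[-0.201  0.301  0.047  0.03   2.93  -0.196] [324.7546976    2.70169817 859.46129222] [-3.0101943  -0.03661653  1.5925144 ]
```

Run:
```python
from h import *
t=load("top0.npy");s=load("scene0.npy");T=wfc(t);S=wfc(s)
for p,q in(((216,29),(317,57)),((447,53),(491,120))): print(tri([ray(t,p,T),ray(s,q,S)]))
```

```text
(array([835.36808349,  20.74877471, 519.38042811]), [6.1, 6.1])
(array([ 783.20908844, -503.2513701 ,  513.45228622]), [1.6, 1.6])
```

Request:
arm_command(
  targets=[
    [0,100,150,0,1],
    [0,100,150,0,1],
    [0,100,150,0,1],
    [0,100,150,0,1],
    [0,100,150,0,1],
  ],
)

```text
t: 3.1
eef_pos: [402.5, 11.3, 696.2]
tcp_rot: [-3.012, -0.036, 1.593]
ft_force: [0.9, -0.1, 0.4]
opening: 1.0
grip_force: 0.0
```

Request:
arm_command(
  targets=[
    [0,250,-35,0,1],
    [0,250,-35,0,1],
    [0,250,-35,0,1],
    [0,250,-35,0,1],
    [0,250,-35,0,1],
  ],
)

```text
t: 3.6
eef_pos: [614.7, 15.8, 688.0]
tcp_rot: [-3.02, -0.036, 1.592]
ft_force: [-1.3, -2.0, 6.1]
opening: 1.0
grip_force: 0.0
```

Request:
arm_command(
  targets=[
    [0,250,-35,0,1],
    [0,250,-35,0,1],
    [0,250,-35,0,1],
  ],
)

```text
t: 3.9
eef_pos: [688.0, 17.7, 623.7]
tcp_rot: [-3.04, -0.036, 1.592]
ft_force: [0.2, -1.2, -0.9]
opening: 0.998
grip_force: 0.0
```

Run:
```python
from cell import env
s=env.state();print(s["joints"].round(3),s["eef_pos"],s["tcp_rot"])
```

```text
[-0.08   0.733  0.049  0.041  2.464 -0.073] [687.98009994  17.72011239 623.72699962] [-3.0396783  -0.03626598  1.59240239]
```

Request:
arm_command(
  targets=[
    [0,200,-180,0,1],
    [0,200,-180,0,1],
    [0,200,-180,0,1],
    [0,200,-180,0,1],
    [0,200,-180,0,1],
  ],
)

```text
t: 4.4
eef_pos: [705.1, 15.9, 613.1]
tcp_rot: [-3.067, -0.036, 1.592]
ft_force: [0.4, 0.2, -0.1]
opening: 0.999
grip_force: 0.0
```

Run:
```python
from cell import env
s=env.state();print(s["joints"].round(3),s["eef_pos"],s["tcp_rot"])
```

```text
[-0.082  0.747  0.048  0.043  2.423 -0.074] [705.1309931   15.94670273 613.11963479] [-3.06744548 -0.03636503  1.59241036]
```

Request:
arm_command(
  targets=[
    [0,300,-200,0,1],
    [0,300,-200,0,1],
    [0,300,-200,0,1],
    [0,300,-200,0,1],
    [0,300,-200,0,1],
  ],
)

```text
t: 4.9
eef_pos: [738.7, 15.2, 582.6]
tcp_rot: [-3.09, -0.037, 1.592]
ft_force: [-0.1, -0.3, 0.9]
opening: 0.998
grip_force: 0.0
```

Request:
arm_command(
  targets=[
    [0,150,-250,0,1],
    [0,150,-250,0,1],
    [0,150,-250,0,1],
    [0,150,-250,0,1],
    [0,150,-250,0,1],
  ],
)

```text
t: 5.4
eef_pos: [714.3, 11.4, 617.1]
tcp_rot: [-3.117, -0.037, 1.592]
ft_force: [0.4, 1.1, 0.8]
opening: 0.993
grip_force: 0.0
```

Request:
arm_command(
  targets=[
    [0,205,-215,0,1],
    [0,205,-215,0,1],
    [0,205,-215,0,1],
    [0,205,-215,0,1],
    [0,205,-215,0,1],
  ],
)

```text
t: 5.9
eef_pos: [717.9, 9.5, 619.8]
tcp_rot: [-3.141, -0.038, 1.592]
ft_force: [-0.1, 0.5, 0.1]
opening: 1.001
grip_force: 0.0
```

Request:
arm_command(
  targets=[
    [0,210,-210,0,1],
    [0,210,-210,0,1],
    [0,210,-210,0,1],
    [0,210,-210,0,1],
    [0,210,-210,0,1],
  ],
)

```text
t: 6.4
eef_pos: [720.9, 7.9, 624.2]
tcp_rot: [3.116, -0.038, 1.592]
ft_force: [-0.6, 0.4, 0.5]
opening: 1.0
grip_force: 0.0
```

Request:
arm_command(
  targets=[
    [0,215,-205,0,1],
    [0,215,-205,0,1],
    [0,215,-205,0,1],
    [0,215,-205,0,1],
    [0,215,-205,0,1],
  ],
)

```text
t: 6.9
eef_pos: [724.6, 6.5, 627.9]
tcp_rot: [3.09, -0.038, 1.592]
ft_force: [0.2, -0.8, 0.1]
opening: 1.001
grip_force: 0.0
```

Request:
arm_command(
  targets=[
    [0,220,-200,0,1],
    [0,220,-200,0,1],
    [0,220,-200,0,1],
    [0,220,-200,0,1],
    [0,220,-200,0,1],
  ],
)

```text
t: 7.4
eef_pos: [728.7, 5.4, 631.6]
tcp_rot: [3.063, -0.039, 1.592]
ft_force: [0.4, 0.5, 0.3]
opening: 1.003
grip_force: 0.0
```

Run:
```python
from cell import env
s=env.state();print(s["joints"].round(3),s["eef_pos"],s["tcp_rot"])
```

```text
[-0.101  0.721  0.049  0.064  2.297 -0.077] [728.74264712   5.37027513 631.62042892] [ 3.0628509  -0.03860413  1.5924174 ]
```

Request:
arm_command(
  targets=[
    [0,225,-200,0,1],
    [0,225,-200,0,1],
    [0,225,-200,0,1],
    [0,225,-200,0,1],
    [0,225,-200,0,1],
  ],
)

```text
t: 7.9
eef_pos: [731.7, 4.2, 636.8]
tcp_rot: [3.035, -0.039, 1.592]
ft_force: [-0.2, 0.5, 0.3]
opening: 0.999
grip_force: 0.0
```

Request:
arm_command(
  targets=[
    [0,230,-195,0,1],
    [0,230,-195,0,1],
    [0,230,-195,0,1],
    [0,230,-195,0,1],
    [0,230,-195,0,1],
  ],
)

```text
t: 8.4
eef_pos: [735.0, 3.3, 641.9]
tcp_rot: [3.007, -0.039, 1.592]
ft_force: [0.1, -1.4, 0.0]
opening: 0.999
grip_force: 0.0
```

Request:
arm_command(
  targets=[
    [0,235,-190,0,1],
    [0,235,-190,0,1],
    [0,235,-190,0,1],
    [0,235,-190,0,1],
    [0,235,-190,0,1],
  ],
)

```text
t: 8.9
eef_pos: [738.6, 2.4, 647.0]
tcp_rot: [2.979, -0.039, 1.592]
ft_force: [-0.7, -0.3, 0.2]
opening: 0.997
grip_force: 0.0
```

Request:
arm_command(
  targets=[
    [0,240,-180,0,1],
    [0,240,-180,0,1],
    [0,240,-180,0,1],
    [0,240,-180,0,1],
    [0,240,-180,0,1],
  ],
)

```text
t: 9.4
eef_pos: [743.8, 1.8, 650.7]
tcp_rot: [2.95, -0.039, 1.592]
ft_force: [0.5, -0.3, 0.9]
opening: 1.002
grip_force: 0.0
```

Request:
arm_command(
  targets=[
    [0,245,-170,0,1],
    [0,245,-170,0,1],
    [0,245,-170,0,1],
    [0,245,-170,0,1],
    [0,245,-170,0,1],
  ],
)

```text
t: 9.9
eef_pos: [750.5, 1.3, 653.4]
tcp_rot: [2.921, -0.039, 1.592]
ft_force: [-0.3, -0.2, -0.5]
opening: 0.999
grip_force: 0.0
```

Request:
arm_command(
  targets=[
    [0,250,-160,0,1],
    [0,250,-160,0,1],
    [0,250,-160,0,1],
    [0,250,-160,0,1],
    [0,250,-160,0,1],
  ],
)

```text
t: 10.4
eef_pos: [758.5, 0.9, 655.4]
tcp_rot: [2.89, -0.039, 1.593]
ft_force: [0.0, -0.6, -0.2]
opening: 1.0
grip_force: 0.0
```

Request:
arm_command(
  targets=[
    [0,250,-155,0,1],
    [0,250,-155,0,1],
    [0,250,-155,0,1],
    [0,250,-155,0,1],
    [0,250,-155,0,1],
  ],
)

```text
t: 10.9
eef_pos: [764.7, 0.5, 659.3]
tcp_rot: [2.86, -0.04, 1.593]
ft_force: [0.1, 0.3, 0.3]
opening: 0.999
grip_force: 0.0
```

Request:
arm_command(
  targets=[
    [0,250,-150,0,1],
    [0,250,-150,0,1],
    [0,250,-150,0,1],
    [0,250,-150,0,1],
    [0,250,-150,0,1],
  ],
)

```text
t: 11.4
eef_pos: [769.4, 0.1, 665.0]
tcp_rot: [2.829, -0.04, 1.593]
ft_force: [-0.4, -0.0, -0.6]
opening: 1.001
grip_force: 0.0
```

Request:
arm_command(
  targets=[
    [0,250,-145,0,1],
    [0,250,-145,0,1],
    [0,250,-145,0,1],
    [0,250,-145,0,1],
    [0,250,-145,0,1],
  ],
)

```text
t: 11.9
eef_pos: [772.9, -0.4, 672.1]
tcp_rot: [2.797, -0.04, 1.593]
ft_force: [-0.2, 0.3, -0.5]
opening: 1.0
grip_force: 0.0
```

Request:
arm_command(
  targets=[
    [0,250,-140,0,1],
    [0,250,-140,0,1],
    [0,250,-140,0,1],
    [0,250,-140,0,1],
    [0,250,-140,0,1],
  ],
)

```text
t: 12.4
eef_pos: [775.2, -0.9, 680.5]
tcp_rot: [2.765, -0.04, 1.593]
ft_force: [0.3, -0.1, -0.9]
opening: 0.999
grip_force: 0.0
```

Request:
arm_command(
  targets=[
    [0,250,-135,0,1],
    [0,250,-135,0,1],
    [0,250,-135,0,1],
    [0,250,-135,0,1],
    [0,250,-135,0,1],
  ],
)

```text
t: 12.9
eef_pos: [776.6, -1.5, 690.0]
tcp_rot: [2.733, -0.04, 1.593]
ft_force: [0.4, -0.7, 0.1]
opening: 1.0
grip_force: 0.0
```

Request:
arm_command(
  targets=[
    [0,250,-130,0,1],
    [0,250,-130,0,1],
    [0,250,-130,0,1],
    [0,250,-130,0,1],
    [0,250,-130,0,1],
  ],
)

```text
t: 13.4
eef_pos: [777.1, -2.0, 700.4]
tcp_rot: [2.7, -0.04, 1.593]
ft_force: [-0.3, 0.1, -0.2]
opening: 0.997
grip_force: 0.0
```

Request:
arm_command(
  targets=[
    [0,250,-125,0,1],
    [0,250,-125,0,1],
    [0,250,-125,0,1],
    [0,250,-125,0,1],
    [0,250,-125,0,1],
  ],
)

```text
t: 13.9
eef_pos: [776.7, -2.6, 711.7]
tcp_rot: [2.667, -0.04, 1.593]
ft_force: [-0.4, 0.2, 0.7]
opening: 1.002
grip_force: 0.0
```

```bash
cat > go.py <<'E'
# usage: go.py x y z [turn ignored] -> tool-frame shift to world TCP target
import sys
from h import *
from cell import env
s=env.state();R=Ro.from_euler("xyz",s["tcp_rot"]).as_matrix()
print("tcp",s["eef_pos"].round(1),"rot",s["tcp_rot"].round(3),"ft",s["ft_force"].round(1),"t",round(s["t"],2),"joints",s["joints"].round(2))
print("tool axes (cols)",R.round(3).tolist())
p=s["eef_pos"]
for a in sys.argv[1:]:
    q=np.array([float(v) for v in a.split(",")]);print(q,"shift from tcp",(R.T@(q-s["eef_pos"])).round(1),"from prev",(R.T@(q-p)).round(1));p=q
E
python3 go.py 450,-60,620 450,-60,330
```

```text
tcp [776.7  -2.6 711.7] rot [ 2.667 -0.04   1.593] ft [-0.4  0.2  0.7] t 13.9 joints [-0.12  0.65  0.05  0.11  1.98 -0.07]
tool axes (cols) [[-0.022, 0.89, 0.456], [0.999, 0.001, 0.045], [0.04, 0.457, -0.889]]
[450. -60. 620.] shift from tcp [ -53.8 -332.6  -70.1] from prev [ -53.8 -332.6  -70.1]
[450. -60. 330.] shift from tcp [ -65.4 -465.   187.6] from prev [ -11.5 -132.4  257.7]
```

Request:
arm_command(
  targets=[
    [-54,-333,-70,0,1],
    [-54,-333,-70,0,1],
    [-54,-333,-70,0,1],
    [-54,-333,-70,0,1],
    [-54,-333,-70,0,1],
  ],
)

```text
t: 14.4
eef_pos: [603.1, -34.2, 665.6]
tcp_rot: [2.667, -0.04, 1.593]
ft_force: [1.4, -1.2, 2.1]
opening: 0.998
grip_force: 0.0
```

```bash
python3 go.py 470,-65,500 470,-65,360 572,-67,306
```

```text
tcp [603.1 -34.2 665.6] rot [ 2.667 -0.04   1.593] ft [ 1.4 -1.2  2.1] t 14.4 joints [-0.23  0.14  1.    0.15  1.54 -0.22]
tool axes (cols) [[-0.022, 0.89, 0.456], [0.999, 0.001, 0.045], [0.04, 0.457, -0.889]]
[470. -65. 500.] shift from tcp [ -34.4 -194.1   85.1] from prev [ -34.4 -194.1   85.1]
[470. -65. 360.] shift from tcp [ -40.  -258.   209.6] from prev [ -5.6 -63.9 124.4]
[572. -67. 306.] shift from tcp [ -46.4 -191.9  304. ] from prev [-6.4 66.1 94.4]
```

Request:
arm_command(
  targets=[
    [-34,-194,85,0,1],
    [-34,-194,85,0,1],
    [-34,-194,85,0,1],
    [-34,-194,85,0,1],
    [-36,-210,120,0,1],
  ],
)

```text
t: 14.9
eef_pos: [471.6, -65.2, 463.4]
tcp_rot: [2.663, -0.038, 1.592]
ft_force: [0.7, 0.2, -0.3]
opening: 0.998
grip_force: 0.0
```

Request:
arm_command(
  targets=[
    [-5,-45,90,0,1],
    [-5,-45,90,0,1],
    [-8,0,140,0,1],
    [-10,18,184,0,1],
    [-10,18,184,0,1],
  ],
)

```text
t: 15.4
eef_pos: [575.9, -66.5, 303.9]
tcp_rot: [2.671, -0.041, 1.593]
ft_force: [-0.1, 0.1, 0.4]
opening: 0.997
grip_force: 0.0
```

```bash
python3 go.py
python3 - <<'E'
from h import *
from cell import env
s=env.state();c=env.read_camera("wrist");c["state"]=s;np.save("w1.npy",c,allow_pickle=True)
im=c["frame"][:,:,::-1].copy();cv2.imwrite("pics/w1.png",im)
T=wfc(c,s);print(c["k1"],c["vertical_fov"],np.round(c["hand_eye"],2).tolist())
for p in((632,-61,190),(634,-129,190)):print(proj(c,np.array(p,float),T).round(1))
E
```

```text
tcp [575.9 -66.5 303.9] rot [ 2.671 -0.041  1.593] ft [-0.1  0.1  0.4] t 15.4 joints [-0.32  0.19  1.86  0.3   0.68 -0.52]
tool axes (cols) [[-0.022, 0.891, 0.453], [0.999, 0.001, 0.047], [0.041, 0.453, -0.89]]
-0.07332706451520245 66.40969476089816 [[0.0, -0.96, -0.27, 76.09], [1.0, 0.0, 0.0, 0.11], [0.0, -0.27, 0.96, -169.48], [0.0, 0.0, 0.0, 1.0]]
[279.2 203.2]
[280.9 269.1]
```

View pics/w1.png

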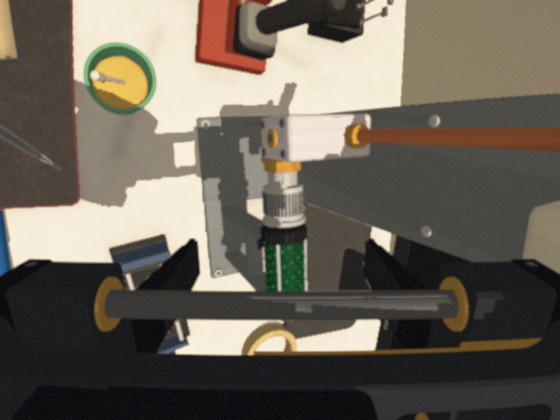

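The wrist view shows the sleeve centred near (284,205), with its rim ending at v≈227, and the cartridge edges at u≈262 and 307. The gripper lines up with the axis. Now for the exact offsets.

Run:
```python
from h import *
c=load("w1.npy");s=c["state"];T=wfc(c,s)
g=cv2.cvtColor(c["frame"],cv2.COLOR_RGB2GRAY)
print("col profile v180-250",g[165:250,280:289].mean(1).astype(int).tolist())
for v in(200,208,222,236,240):print(v,g[v,250:320].tolist())
```

```text
col profile v180-250 [168, 167, 168, 166, 166, 166, 168, 174, 187, 197, 200, 200, 200, 201, 201, 198, 195, 193, 193, 195, 195, 186, 171, 159, 163, 172, 175, 176, 168, 145, 123, 116, 117, 117, 117, 116, 115, 114, 111, 111, 111, 113, 114, 124, 137, 146, 149, 147, 145, 146, 148, 165, 192, 207, 209, 198, 169, 157, 182, 200, 201, 185, 140, 80, 33, 21, 25, 27, 31, 32, 37, 37, 38, 38, 37, 38, 38, 37, 38, 44, 55, 61, 65, 66, 66]
200 [207, 209, 212, 219, 221, 223, 224, 224, 224, 224, 223, 213, 166, 106, 61, 56, 68, 70, 76, 76, 75, 71, 77, 77, 76, 79, 86, 78, 78, 80, 87, 83, 86, 105, 115, 117, 143, 161, 149, 136, 160, 161, 138, 141, 149, 135, 145, 149, 135, 120, 117, 113, 104, 94, 82, 77, 78, 75, 80, 76, 73, 76, 74, 76, 76, 76, 77, 76, 76, 78]
208 [228, 227, 229, 228, 229, 230, 229, 229, 229, 229, 228, 224, 191, 129, 71, 57, 63, 70, 74, 73, 78, 74, 75, 79, 77, 77, 87, 87, 83, 98, 111, 104, 91, 106, 122, 119, 139, 165, 161, 139, 154, 163, 141, 130, 131, 121, 126, 134, 126, 114, 108, 107, 110, 117, 109, 92, 81, 78, 79, 78, 77, 77, 77, 77, 79, 81, 83, 85, 88, 92]
222 [69, 73, 70, 71, 69, 70, 68, 
[... 165 characters left out ...]
, 174, 179, 184, 185, 188, 188, 190, 191, 191, 185, 175, 158, 132, 97, 79, 80, 80, 79, 76, 79, 75, 77, 78, 78, 79, 79, 77, 78]
236 [78, 75, 79, 75, 75, 74, 73, 74, 71, 68, 58, 38, 27, 24, 25, 29, 28, 24, 25, 28, 37, 39, 29, 32, 29, 31, 33, 31, 33, 32, 36, 26, 26, 33, 39, 43, 48, 46, 42, 41, 45, 44, 45, 40, 42, 35, 31, 35, 37, 37, 37, 35, 37, 38, 41, 41, 48, 65, 77, 76, 81, 79, 80, 78, 78, 78, 79, 79, 79, 80]
240 [78, 78, 77, 75, 78, 77, 70, 56, 39, 29, 26, 17, 20, 25, 25, 30, 34, 28, 29, 27, 32, 37, 34, 29, 24, 26, 35, 33, 35, 30, 34, 29, 25, 35, 37, 46, 50, 47, 41, 42, 42, 43, 46, 42, 37, 33, 34, 34, 35, 34, 36, 35, 41, 75, 126, 156, 145, 106, 82, 78, 78, 77, 79, 81, 80, 77, 78, 77, 79, 79]
```

Run:
```python
from h import *
c=load("w1.npy");s=c["state"];T=wfc(c,s);R=Ro.from_euler("xyz",s["tcp_rot"]).as_matrix();z=R[:,2]
for uv in((283.5,227.5),(283.5,216),(283.5,194),(283.5,187)):print(uv,plane(c,uv,208,T).round(1), plane(c,uv,190,T).round(1))
# lateral: axis as ray at u centre -> perpendicular to tool y
for uv in((283.7,236),(283.4,222)):
    p=plane(c,uv,190,T);print("axis x at z190",p.round(1),"tool coords",(R.T@(p-s["eef_pos"])).round(1))
t=load("top0.npy");print(T[:3,3])
```

```text
(283.5, 227.5) [627.4 -79.9 208. ] [636.7 -85.8 190. ]
(283.5, 216) [627.3 -69.1 208. ] [636.7 -74.2 190. ]
(283.5, 194) [627.2 -48.9 208. ] [636.6 -52.5 190. ]
(283.5, 187) [627.2 -42.6 208. ] [636.6 -45.7 190. ]
axis x at z190 [637.  -94.5 190. ] tool coords [-34.    2.8 127.8]
axis x at z190 [636.6 -80.2 190. ] tool coords [-19.7   2.5 128.3]
[497.53168516   1.62982166 457.98316912]
```

Request:
arm_command(
  targets=[
    [0,2,50,0,1],
    [0,2,95,0,1],
    [0,2,125,0,1],
    [0,2,146,0,1],
    [0,2,146,0,1],
  ],
)

```text
t: 15.95
eef_pos: [642.0, -59.8, 177.0]
tcp_rot: [2.67, -0.041, 1.593]
ft_force: [-0.7, -0.9, -0.2]
opening: 1.0
grip_force: 0.0
```

```bash
python3 go.py
python3 - <<'E'
from h import *
from cell import env
s=env.state();c=env.read_camera("wrist");c["state"]=s;np.save("w2.npy",c,allow_pickle=True)
cv2.imwrite("pics/w2.png",c["frame"][:,:,::-1])
E
```

```text
tcp [642.  -59.8 177. ] rot [ 2.67  -0.041  1.593] ft [-0.7 -0.9 -0.2] t 15.95 joints [-0.26  0.43  1.88  0.42  0.41 -0.63]
tool axes (cols) [[-0.022, 0.891, 0.454], [0.999, 0.001, 0.046], [0.041, 0.454, -0.89]]
```

View pics/w2.png

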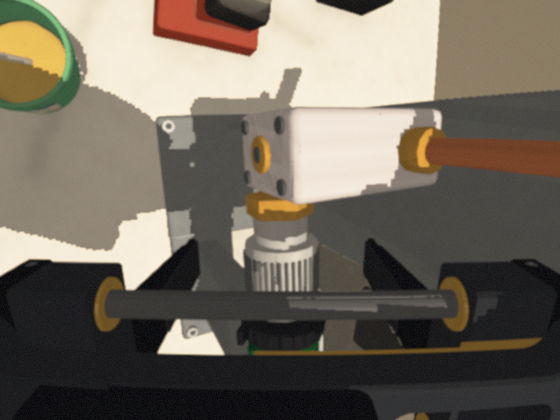

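The sleeve spans u 246–318, centred at 282 between the fingertips at 197 and 365. That is a good fit, so I'll close.

Request:
arm_command(
  targets=[
    [0,0,0,0,0.2],
    [0,0,0,0,0.2],
    [0,0,0,0,0.2],
    [0,0,0,0,0.2],
    [0,0,0,0,0.2],
  ],
)

```text
t: 16.5
eef_pos: [642.5, -60.1, 178.9]
tcp_rot: [2.666, -0.04, 1.593]
ft_force: [0.2, 0.1, 0.4]
opening: 0.633
grip_force: 0.0
```

Request:
arm_command(
  targets=[
    [0,0,0,0,0.2],
    [0,0,0,0,0.2],
    [0,0,0,0,0.2],
    [0,0,0,0,0.2],
    [0,0,0,0,0.2],
  ],
)

```text
t: 17.0
eef_pos: [641.8, -59.9, 178.0]
tcp_rot: [2.669, -0.04, 1.593]
ft_force: [-5.9, -2.0, 0.4]
opening: 0.399
grip_force: 30.0
```

Request:
arm_command(
  targets=[
    [4,0,0,0,0.2],
    [8,0,0.3,0,0.2],
    [10,0,0.5,0,0.2],
    [10,0,0.5,0,0.2],
    [10,0,0.5,0,0.2],
  ],
)

```text
t: 17.5
eef_pos: [641.5, -50.9, 178.0]
tcp_rot: [2.669, -0.039, 1.593]
ft_force: [-10.8, -9.5, 2.8]
opening: 0.399
grip_force: 30.0
```

Request:
arm_command(
  targets=[
    [1,0,0,0,0.2],
    [1,0,0,0,0.2],
    [1,0,0,0,0.2],
    [1,0,0,0,0.2],
  ],
)

```text
t: 17.9
eef_pos: [641.5, -50.1, 178.0]
tcp_rot: [2.669, -0.039, 1.592]
ft_force: [-10.0, -9.8, 2.2]
opening: 0.403
grip_force: 30.0
```

Run:
```python
from h import *
from cell import env
a=load("top0.npy")["frame"]
c=env.read_camera("top");cv2.imwrite("pics/top2.png",np.hstack([cv2.resize(x[120:200,220:320,::-1],None,fx=4,fy=4,interpolation=cv2.INTER_CUBIC) for x in(a,c["frame"])]))
```

```text
(no output)
```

View pics/top2.png

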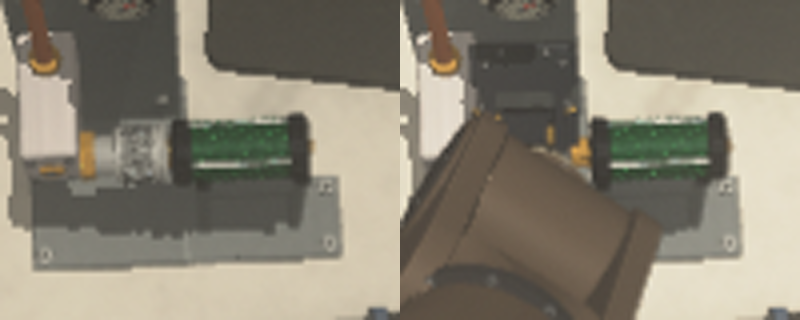

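The cartridge has popped out: its right end moved about 4 px (12 mm) and the brass plug shows at (580,152). I'll release the sleeve now.

Request:
arm_command(
  targets=[
    [0,0,0,0,0.85],
    [0,0,0,0,0.85],
    [0,0,0,0,0.85],
    [0,0,0,0,0.85],
    [0,0,0,0,0.85],
  ],
)

```text
t: 18.45
eef_pos: [642.6, -48.9, 178.5]
tcp_rot: [2.667, -0.04, 1.593]
ft_force: [-0.4, 0.0, 0.4]
opening: 0.762
grip_force: 0.0
```

Request:
arm_command(
  targets=[
    [0,0,-40,0,0.85],
    [0,0,-80,0,0.85],
    [-45,0,-80,0,0.85],
    [-92,1,-80,0,0.85],
    [-92,1,-80,0,0.85],
  ],
)

```text
t: 18.95
eef_pos: [609.3, -149.0, 246.7]
tcp_rot: [2.665, -0.039, 1.589]
ft_force: [0.2, -0.0, 0.4]
opening: 0.854
grip_force: 0.0
```

```bash
python3 go.py 641.6,-142,181.1
python3 - <<'E'
from h import *
from cell import env
s=env.state();c=env.read_camera("wrist");c["state"]=s;np.save("w3.npy",c,allow_pickle=True)
cv2.imwrite("pics/w3.png",c["frame"][:,:,::-1])
E
```

```text
tcp [ 609.3 -149.   246.7] rot [ 2.665 -0.039  1.589] ft [ 0.2 -0.   0.4] t 18.95 joints [-0.45  0.33  1.83  0.43  0.61 -0.77]
tool axes (cols) [[-0.018, 0.889, 0.458], [0.999, -0.002, 0.043], [0.039, 0.458, -0.888]]
[ 641.6 -142.   181.1] shift from tcp [ 3.9 -1.3 73.3] from prev [ 3.9 -1.3 73.3]
```

View pics/w3.png

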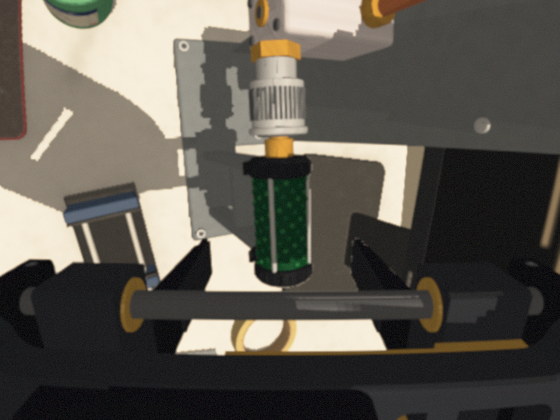

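The sleeve is back forward (v 80–135). The cartridge is loose with the plug visible; its caps run v≈157–282, centred at u≈281, midway between the fingertips.

```bash
python3 - <<'E'
from h import *
c=load("w3.npy");s=c["state"];T=wfc(c,s)
for uv in((277,158),(284,281)):print(plane(c,uv,205,T).round(1),plane(c,uv,190,T).round(1))
E
python3 go.py 641.6,-142,181.1
```

```text
[627.9 -95.5 205. ] [635.4 -96.7 190. ]
[ 633.4 -186.7  205. ] [ 641.3 -194.9  190. ]
tcp [ 608.8 -146.9  246.3] rot [ 2.667 -0.04   1.589] ft [-0.6  0.4  0.2] t 19.0 joints [-0.45  0.33  1.83  0.43  0.61 -0.76]
tool axes (cols) [[-0.018, 0.89, 0.456], [0.999, -0.002, 0.044], [0.04, 0.457, -0.889]]
[ 641.6 -142.   181.1] shift from tcp [ 1.7 -0.6 73.1] from prev [ 1.7 -0.6 73.1]
```

Request:
arm_command(
  targets=[
    [2,0.5,40,0,0.85],
    [2,0.5,65,0,0.6],
    [2,0.5,73,0,0.3],
    [2,0.5,73,0,0.3],
    [2,0.5,73,0,0.3],
  ],
)

```text
t: 19.5
eef_pos: [642.7, -138.8, 182.7]
tcp_rot: [2.666, -0.04, 1.593]
ft_force: [-0.9, -0.0, 0.3]
opening: 0.571
grip_force: 0.0
```

Request:
arm_command(
  targets=[
    [0,0,0,0,0.3],
    [0,0,0,0,0.3],
    [0,0,0,0,0.3],
    [0,0,0,0,0.3],
  ],
)

```text
t: 19.9
eef_pos: [642.5, -139.2, 183.1]
tcp_rot: [2.666, -0.039, 1.593]
ft_force: [-5.5, 1.0, 7.5]
opening: 0.48
grip_force: 29.8
```

Request:
arm_command(
  targets=[
    [-5,0.1,-0.2,0,0.3],
    [-12,0.3,-0.4,0,0.3],
    [-20,0.6,-0.7,0,0.3],
    [-28,0.8,-1,0,0.3],
    [-28,0.8,-1,0,0.3],
  ],
)

```text
t: 20.4
eef_pos: [643.0, -160.1, 182.7]
tcp_rot: [2.67, -0.053, 1.597]
ft_force: [4.9, 45.8, 13.7]
opening: 0.481
grip_force: 54.7
```

```bash
python3 go.py 643,-168,290 500,-260,260 395,-348,180
```

```text
tcp [ 643.  -160.1  182.7] rot [ 2.67  -0.053  1.597] ft [ 4.9 45.8 13.7] t 20.4 joints [-0.45  0.46  1.82  0.52  0.52 -0.87]
tool axes (cols) [[-0.026, 0.891, 0.453], [0.998, -0.001, 0.059], [0.053, 0.454, -0.889]]
[ 643. -168.  290.] shift from tcp [ -2.2  48.7 -95.9] from prev [ -2.2  48.7 -95.9]
[ 500. -260.  260.] shift from tcp [ -92.   -92.3 -139.4] from prev [ -89.7 -140.9  -43.5]
[ 395. -348.  180.] shift from tcp [-181.4 -222.  -121. ] from prev [ -89.4 -129.8   18.4]
```

Request:
arm_command(
  targets=[
    [5,0,0,0,0.3],
    [9,0,0,0,0.3],
    [9,0,0,0,0.3],
  ],
)

```text
t: 20.7
eef_pos: [643.1, -157.7, 182.8]
tcp_rot: [2.667, -0.04, 1.594]
ft_force: [-3.3, 4.5, 5.6]
opening: 0.481
grip_force: 29.9
```

```bash
python3 go.py 643,-160,300
python3 - <<'E'
from h import *
from cell import env
c=env.read_camera("top");s=env.read_camera("scene")
cv2.imwrite("pics/top3.png",np.hstack([cv2.resize(c["frame"][120:200,220:320,::-1],None,fx=4,fy=4,interpolation=cv2.INTER_CUBIC),cv2.resize(s["frame"][160:240,260:360,::-1],None,fx=4,fy=4,interpolation=cv2.INTER_CUBIC)]))
E
```

```text
tcp [ 643.1 -157.7  182.8] rot [ 2.667 -0.04   1.594] ft [-3.3  4.5  5.6] t 20.7 joints [-0.44  0.45  1.82  0.51  0.5  -0.86]
tool axes (cols) [[-0.023, 0.89, 0.456], [0.999, 0.002, 0.046], [0.04, 0.457, -0.889]]
[ 643. -160.  300.] shift from tcp [   2.4   53.4 -104.3] from prev [   2.4   53.4 -104.3]
```

View pics/top3.png

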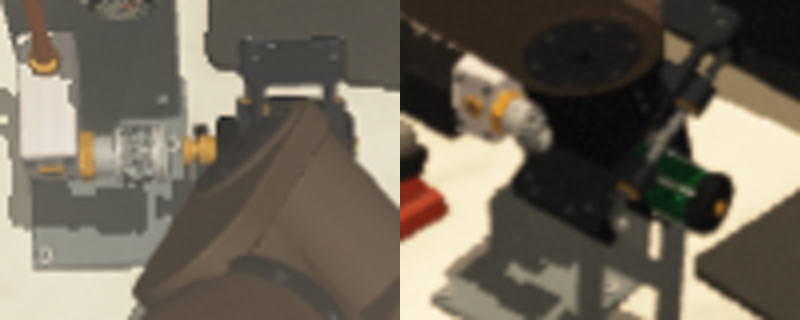

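The plug is fully clear of the sleeve (gap at x≈172–183 in the top crop), and the sleeve is fully forward. Now I'll lift.

Request:
arm_command(
  targets=[
    [0.6,7,-13,0,0.3],
    [1,18,-45,0,0.3],
    [0,18,-90,0,0.3],
    [-25,-15,-115,0,0.3],
    [-55,-50,-125,3,0.3],
  ],
)

```text
t: 21.3
eef_pos: [542.3, -219.7, 270.9]
tcp_rot: [2.665, -0.061, 1.547]
ft_force: [-0.2, -0.9, -2.7]
opening: 0.478
grip_force: 29.9
```

```bash
python3 go.py 395,-345,200
```

```text
tcp [ 542.3 -219.7  270.9] rot [ 2.665 -0.061  1.547] ft [-0.2 -0.9 -2.7] t 21.3 joints [-0.64  0.25  1.87  0.5   0.71 -0.94]
tool axes (cols) [[0.023, 0.888, 0.46], [0.998, -0.049, 0.043], [0.061, 0.458, -0.887]]
[ 395. -345.  200.] shift from tcp [-132.8 -157.2  -10.2] from prev [-132.8 -157.2  -10.2]
```

Request:
arm_command(
  targets=[
    [-133,-157,-10,2,0.3],
    [-133,-157,-10,4,0.3],
    [-133,-157,-10,6,0.3],
    [-133,-157,-10,8,0.3],
    [-133,-157,-10,8,0.3],
  ],
)

```text
t: 21.8
eef_pos: [391.9, -347.4, 195.7]
tcp_rot: [2.683, -0.128, 1.414]
ft_force: [1.3, -0.1, -1.3]
opening: 0.476
grip_force: 29.9
```

```bash
python3 go.py
python3 - <<'E'
from h import *
from cell import env
s=env.state();c=env.read_camera("wrist");c["state"]=s;np.save("w4.npy",c,allow_pickle=True)
t=env.read_camera("top");np.save("top4.npy",t,allow_pickle=True)
a=cv2.resize(c["frame"][:,:,::-1],(480,360));b=cv2.resize(t["frame"][200:310,290:390,::-1],None,fx=3.2,fy=3.2)[:360,:320]
pad=lambda x:cv2.copyMakeBorder(x,0,360-x.shape[0],0,0,0)
cv2.imwrite("pics/w4.png",np.hstack([pad(a),pad(b)]))
E
```

```text
tcp [ 391.9 -347.4  195.7] rot [ 2.683 -0.128  1.414] ft [ 1.3 -0.1 -1.3] t 21.8 joints [-1.08  0.31  2.03  0.69  0.73 -1.4 ]
tool axes (cols) [[0.155, 0.877, 0.455], [0.98, -0.196, 0.044], [0.127, 0.439, -0.889]]
```

View pics/w4.png

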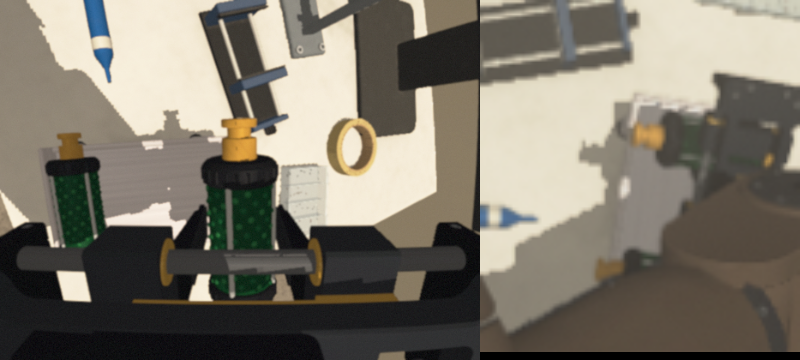

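The wrist view (scaled by 0.857) shows the held cartridge with its cap end at (239,158), nearly parallel to the old one, whose cap end is at (74,158). The track lies below and the other objects are untouched.

Run:
```python
from h import *
c=load("w4.npy");s=c["state"];T=wfc(c,s);R=Ro.from_euler("xyz",s["tcp_rot"]).as_matrix();k=1/.857
for uv in((74,158),):
    for z in(61,75):print("old +y end",plane(c,np.array(uv)*k,z,T).round(1))
# held cap end: intersect ray with tool plane z=-10 (axis) and -30 (near surface)
o,v=ray(c,np.array((239.5,158))*k,T);o=R.T@(o-s["eef_pos"]);v=R.T@v
for zz in(-10,-25,-33):print("held +y end tool",(o+v*(zz-o[2])/v[2]).round(1))
for n,f in(("wrist",c),("top",load("top4.npy"))):
    h=cv2.cvtColor(f["frame"],cv2.COLOR_RGB2HSV);m=cv2.inRange(h,(12,140,120),(28,255,255))
    kk,l,st,ce=cv2.connectedComponentsWithStats(m)
    for i in range(1,kk):
        if st[i,4]>20: print(n,st[i],ce[i].round(1))
```

```text
old +y end [ 294.1 -285.9   61. ]
old +y end [ 295.6 -285.6   75. ]
held +y end tool [ 44.8  -0.7 -10. ]
held +y end tool [ 47.7  -0.6 -25. ]
held +y end tool [ 49.3  -0.6 -33. ]
wrist [ 259  138   41   50 1709] [279.3 163.3]
wrist [ 69 156  18  29 310] [ 77.5 170.4]
wrist [188 304   3  15  26] [188.7 310.3]
wrist [371 306   4  20  62] [372.7 316.5]
top [145 152  27  24 223] [156.7 166.9]
top [339 239   8   6  32] [342.5 241.8]
```

```bash
python3 go.py 398,-347.6,110 398,-347.6,86
```

```text
tcp [ 394.2 -345.6  197. ] rot [ 2.682 -0.127  1.417] ft [ 0.8  0.6 -1.2] t 21.9 joints [-1.07  0.31  2.03  0.69  0.73 -1.39]
tool axes (cols) [[0.152, 0.877, 0.456], [0.98, -0.193, 0.044], [0.127, 0.44, -0.889]]
[ 398.  -347.6  110. ] shift from tcp [-12.4 -34.6  79. ] from prev [-12.4 -34.6  79. ]
[ 398.  -347.6   86. ] shift from tcp [-15.4 -45.2 100.3] from prev [ -3.  -10.6  21.3]
```

Request:
arm_command(
  targets=[
    [-7,-18,40,0,0.3],
    [-12,-34.6,79,0,0.3],
    [-15.4,-45,100,0,0.3],
    [-15.4,-45,100,0,0.3],
    [-15.4,-45,100,0,0.3],
  ],
)

```text
t: 22.4
eef_pos: [400.2, -345.9, 87.6]
tcp_rot: [2.681, -0.126, 1.422]
ft_force: [0.3, -0.2, -1.7]
opening: 0.475
grip_force: 29.9
```

```bash
python3 go.py 398,-347.6,75
```

```text
tcp [ 400.2 -345.9   87.6] rot [ 2.681 -0.126  1.422] ft [ 0.3 -0.2 -1.7] t 22.4 joints [-1.06  0.51  2.13  1.    0.52 -1.77]
tool axes (cols) [[0.147, 0.878, 0.456], [0.981, -0.188, 0.046], [0.126, 0.441, -0.889]]
[ 398.  -347.6   75. ] shift from tcp [-3.6 -7.2 10.1] from prev [-3.6 -7.2 10.1]
```

Request:
arm_command(
  targets=[
    [-2,-3,3.5,0,0.3],
    [-2.5,-4,5,0,0.3],
    [-2.8,-5,6.5,0,0.3],
    [-3,-5.5,7.5,0,0.3],
    [-3,-5.5,7.5,0,0.3],
  ],
)

```text
t: 22.9
eef_pos: [397.7, -347.9, 77.9]
tcp_rot: [2.68, -0.126, 1.421]
ft_force: [1.3, 0.7, 3.4]
opening: 0.482
grip_force: 30.0
```

Request:
arm_command(
  targets=[
    [-0.1,-0.4,0.9,0,0.3],
    [-0.25,-0.9,1.8,0,0.3],
    [-0.25,-0.9,1.8,0,0.3],
  ],
)

```text
t: 23.2
eef_pos: [397.7, -347.7, 76.1]
tcp_rot: [2.68, -0.126, 1.421]
ft_force: [0.2, 3.1, 9.1]
opening: 0.475
grip_force: 30.0
```

Request:
arm_command(
  targets=[
    [-0.1,-0.4,0.9,0,0.3],
    [-0.25,-0.9,1.8,0,0.3],
    [-0.25,-0.9,1.8,0,0.3],
  ],
)

```text
t: 23.5
eef_pos: [398.5, -348.1, 75.5]
tcp_rot: [2.677, -0.125, 1.422]
ft_force: [-1.9, 4.4, 27.0]
opening: 0.481
grip_force: 30.1
```

Request:
arm_command(
  targets=[
    [0.1,0.5,-1.2,0,0.3],
    [0.1,0.5,-1.2,0,0.56],
    [0.1,0.5,-1.2,0,0.56],
    [0.1,0.5,-1.2,0,0.62],
    [0.1,0.5,-1.2,0,0.62],
  ],
)

```text
t: 24.0
eef_pos: [397.2, -347.7, 74.4]
tcp_rot: [2.682, -0.127, 1.421]
ft_force: [-0.5, -0.4, -0.3]
opening: 0.616
grip_force: 0.1
```

Request:
arm_command(
  targets=[
    [0,0,-12,0,0.7],
    [0,0,-30,0,0.75],
    [0,0,-60,0,0.8],
    [0,0,-110,0,0.8],
    [0,0,-150,0,0.8],
  ],
)

```text
t: 24.5
eef_pos: [327.8, -354.4, 209.4]
tcp_rot: [2.683, -0.127, 1.42]
ft_force: [0.8, -0.7, 0.6]
opening: 0.798
grip_force: 0.0
```

Request:
arm_command(
  targets=[
    [60,0,-50,0,0.8],
    [120,0,-50,0,0.8],
    [120,0,-50,0,0.8],
    [120,0,-50,0,0.8],
    [120,0,-50,0,0.8],
  ],
)

```text
t: 25.0
eef_pos: [324.1, -239.1, 267.9]
tcp_rot: [2.68, -0.125, 1.422]
ft_force: [-0.1, -0.6, -0.1]
opening: 0.802
grip_force: 0.0
```

```bash
python3 go.py
python3 - <<'E'
from h import *
from cell import env
t0=load("top0.npy");t=env.read_camera("top");s=env.read_camera("scene");s0=load("scene0.npy")
for n,f in(("top",t),("scene",s)):
    h=cv2.cvtColor(f["frame"],cv2.COLOR_RGB2HSV);m=cv2.inRange(h,(12,140,120),(28,255,255)) if n=="top" else cv2.inRange(h,(40,90,20),(90,255,150))
    kk,l,st,ce=cv2.connectedComponentsWithStats(m)
    for i in range(1,kk):
        if st[i,4]>8 and (n=="top" and st[i,0]>300 or n=="scene" and st[i,1]>260): print(n,st[i],ce[i].round(1))
h=t["frame"][225:305,345:352].astype(int)
print("brightness along track",h.mean((1,2)).astype(int).tolist())
print("before               ",t0["frame"][225:305,345:352].mean((1,2)).astype(int).tolist())
T=wfc(t)
for d in(112,66,46):pass
x=np.array([np.cos(np.radians(-8.2)),np.sin(np.radians(-8.2)),0])
for tx in(-67,-21,45):
    a=np.radians(11.5);L=tx*np.cos(a)-23*np.sin(a)+70.2;p=np.array([284,-332.8,0])+x*L;p[2]=52+tx*np.sin(a)+23*np.cos(a);print(tx,"expect px",proj(t,p,T).round(1),proj(s,p,wfc(s)).round(1))
E
```

```text
tcp [ 324.1 -239.1  267.9] rot [ 2.68  -0.125  1.422] ft [-0.1 -0.6 -0.1] t 25.0 joints [-1.11  0.01  2.18  0.6   0.86 -1.3 ]
tool axes (cols) [[0.147, 0.877, 0.457], [0.981, -0.188, 0.044], [0.125, 0.442, -0.889]]
scene [293 318  25  22 207] [305.1 328.3]
scene [289 325  22  22 143] [299.3 335.6]
scene [278 331  26  24 262] [290.1 342.6]
scene [276 341  19  19  54] [284.9 349.9]
brightness along track [214, 215, 216, 215, 211, 203, 197, 195, 228, 227, 227, 227, 227, 226, 226, 226, 226, 225, 225, 225, 225, 225, 225, 225, 223, 197, 110, 81, 81, 88, 87, 81, 84, 88, 85, 79, 80, 80, 79, 80, 80, 78, 78, 77, 77, 79, 82, 81, 76, 104, 118, 90, 73, 125, 154, 108, 85, 122, 104, 70, 71, 70, 68, 67, 67, 67, 66, 66, 66, 67, 69, 72, 72, 76, 83, 91, 84, 75, 74, 76]
before                [197, 198, 199, 199, 194, 185, 179, 177, 213, 213, 212, 212, 212, 212, 212, 211, 211, 211, 211, 211, 210, 210, 210, 210, 210, 210, 210, 209, 209, 209, 209, 209, 209, 209, 209, 209, 209, 209, 208, 209, 209, 209, 209, 209, 208, 208, 208, 208, 208, 208, 208, 207, 207, 207, 174, 106, 84, 131, 118, 78, 79, 85, 87, 84, 79, 76, 77, 118, 122, 101, 152, 171, 189, 201, 202, 202, 201, 201, 201, 201]
-67 expect px [351.2 287.1] [290.9 346.5]
-21 expect px [353.4 271.4] [304.8 333.8]
45 expect px [356.5 248.8] [324.2 316.2]
```

Request:
arm_command(
  targets=[
    [40,0,-40,0,0.8],
    [60,0,-60,0,0.8],
    [60,0,-60,0,0.8],
    [60,0,-60,0,0.8],
    [60,0,-60,0,0.8],
  ],
)

```text
t: 25.6
eef_pos: [305.6, -183.8, 327.5]
tcp_rot: [2.682, -0.128, 1.42]
ft_force: [-0.3, 0.2, -0.6]
opening: 0.801
grip_force: 0.0
```

Run:
```python
from h import *
from cell import env
s=env.read_camera("scene");s0=load("scene0.npy");t=env.read_camera("top");t0=load("top0.npy")
h=cv2.cvtColor(s["frame"],cv2.COLOR_RGB2HSV);m=cv2.inRange(h,(40,90,20),(90,255,150))
kk,l,st,ce=cv2.connectedComponentsWithStats(m)
print([ (ce[i].round(1).tolist(),int(st[i,4])) for i in range(1,kk) if st[i,4]>40 and st[i,1]>160 and st[i,0]>200])
def blue(f):
    h=cv2.cvtColor(f["frame"],cv2.COLOR_RGB2HSV);m=cv2.inRange(h,(100,150,80),(125,255,255));k,l,st,ce=cv2.connectedComponentsWithStats(m);i=1+np.argmax(st[1:,4]);return ce[i].round(1),st[i,4]
print("sucker scene",blue(s0),blue(s),"top",blue(t0),blue(t))
g=lambda f:cv2.cvtColor(f["frame"],cv2.COLOR_RGB2GRAY).astype(int)
for n,(x,y,w,hh) in dict(jar=(222,215,32,40),tweez=(195,260,55,25)).items(): print(n,np.abs(g(s)-g(s0))[y:y+hh,x:x+w].mean().round(1))
print(env.state()["ft_force"])
```

```text
[([233.2, 174.3], 50), ([238.5, 230.7], 222), ([233.5, 247.6], 41), ([305.2, 328.4], 206), ([299.4, 335.7], 144), ([290.1, 342.6], 262), ([284.9, 349.9], 54)]Traceback (most recent call last):
  File "<stdin>", line 9, in <module>
  File "<stdin>", line 8, in blue
    return _wrapfunc(a, 'argmax', axis=axis, out=out, **kwds)
    return bound(*args, **kwds)
ValueError: attempt to get argmax of an empty sequence
```

The cartridge is at rest against the old one (its centroid hasn't moved between two looks), and the wrist felt no contact near the bystanders. Handing in.

```bash
python3 -c "
from cell import env
print(env.job_done())"
```

```text
the job is handed in; nothing more can be done
None
```

The job is handed in at about 26 s: sleeve pulled and snapped forward, cartridge drawn out, laid on the track and now resting against the old one; while drawing it out the fingers hit the far saddle (about 46 N at the wrist), and I did not finish the picture check that the bystanders hadn't moved.

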